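# Load the service carrier and hold it up

### The arm

A 7-joint arm with a two-finger parallel gripper is mounted at the origin on the work surface. World frame = base frame: x ahead of the robot, y to its left, z up, the work surface at z = 0. Lengths are in m, angles in rad, forces in N, time in s.
With the tool pointing down it reaches from about 0.4 to 0.85 m from the base axis. Payload 4.5 kg.
Tool frame: the origin (TCP) lies between the finger pads; the fingertips stand 19 mm ahead of it and the grasp point (between the pads) is the TCP (r.tips_ahead is the distance from the TCP to the fingertips, in m); z points along the fingers, y is the line along which they close (so a half turn about z gives the same grasp; the last joint's range is limited). The gripper opens to 88 mm and grips with 3 to 60 N. Pads are 18 mm wide; open, the fingers measure 123 mm over their backs; the gripper's body (75 mm by 187 mm) begins 45 mm behind the grasp point.
Start: joints at [-1.192, 0.689, -0.195, 1.565, 0.157, 0.902, -0.215], TCP at [0.211, 0.588, 0.258] pointing down, gripper open.
Joint ranges: [-3.01, 3.01], [-0.46, 2.08], [-1.47, 1.51], [0.13, 2.56], [-1, 4.14], [0.04, 2.09], [-2.66, 2.66]. Speed limits (rad/s): [2.57, 2.57, 3.14, 3.14, 3.14, 3.14, 3.14].

### API

Orientations are given as a unit quaternion [x, y, z, w].
In Python, from plant import r, cams, models gives the robot as it stands. The module is installed in compiled form; this text tells all that it offers.
- The arm moves only by the tool jog_arm, never from a script. Its arguments are lists of equal length, an entry for each row: "turn": the turn, a rotation vector about the tool's x, y, z in rad, a list of three; "translation": the shift along the tool's x, y, z in m, a list of three; "grip": the closure, from 0 (fully open) to 1 (shut). In form: {"turn": [[ax, ay, az], ...], "translation": [[tx, ty, tz], ...], "grip": [grip, ...]}. A call has 1 to 20 rows; each row is the pose to reach, as a shift and turn from the pose commanded when the call began, along the tool's axes at that moment; what a row does not reach only later rows make up. A row lasts 1/8 s, in which the tool goes at most 62.5 mm and 10.7 degrees, less where a joint would pass 70% of its speed; a pose out of reach is approached as far as the arm can. A call with a gripper value outside its range is refused whole. The fingers move at their own pace and stop on an object; "force" is the grip in N (left out, the last holds). Time passes only in rows, so rows that repeat a pose let the fingers close. It gives the time, the measured TCP pose, the force, the opening and the grip force at its end, in the units of the state.
- r.get_state(): the state, without advancing time (a new reading comes with each control period).
- cams.snapshot(name): name is "side" or "top"; returns the picture (400x640x3 uint8, red, green, blue); there is no depth.
- cams.camera_params(name): a dict with "fx", "fy", "cx", "cy" (pixels), "k1" (the pictures are not rectified: a ray, as slopes to the right and down, at radius r is drawn at 1 + k1 r^2 times it, then the intrinsics apply), "eye" and "orientation" of the camera in the world. Camera axes: x right, y up, looking along -z (the intrinsics and any distortion apply to the point x, -y, -z); pixel columns grow to the right and rows downward; lengths in m; the calibration is good to about 2 mm. A picture is of the moment at which its call begins. camera_params takes no time and is no camera call.
- r.finish_job(): hands the job in; it is judged then, once.
Trained networks look in the newest picture that a camera, given by its name, has taken for a name from the list of things; names that differ only in an ending like _2 or _b are one class to them, and where a whole thing is asked for, a point or a joint stands for the part that bears it (a point fixed in the world has none). Each returns a list of dicts, best first, with "p" (0 to 1); they miss things now and then, are a little off and sometimes report something else, mostly with a low value. They report only what shows in the picture. A call takes as long as a camera call. They do not tell look-alikes from the thing itself.
- models.find_in(camera, name): "position" ([x, y, z] in m, in world coordinates, good to about 4 mm: the middle of the surface that is visible of it).
- models.masks_of(camera, name): "pixels" (400x640 bool, what is visible of it).
- models.place_of(camera, name): "position" ([x, y, z] in m, in world coordinates, good to about 4 mm: a listed point, or the origin of a listed thing).
The state is a dict: "clock": time; "q": joint angles; "qd": joint speeds; "joint_torque": joint torques, N m; "tool_pos": TCP position; "eef_rot": TCP orientation; "contact_force": force on the tool from outside, world axes, zero at the start; "moment": the same for the moment, N m; "opening": opening from 0.0 (shut) to 1.0 (fully open); "finger_force": force on a finger pad.
Only numpy, scipy, OpenCV 4.12 (cv2) and the standard library are available. Lean on these libraries where they do the work, as an engineer would, in place of code of your own. Each camera call takes 0.05 s, during which the arm holds its last target. There are 200 camera calls.

### The job

Fill the carrier's row of three pockets: stand the two lidded jars from the bench upright in the two empty pockets, one on each side of the jar that is already there, while the carrier stands on the bench. Then lift the loaded carrier by its arched handle about ten centimetres clear of the bench and keep it there, level and still; finish while still holding it up, do not put it down. Keep the jars and the carrier from tipping on the way, and leave the tall bottle, the charging station and the screwdriver where they are.

Things in the scene. Friction and masses are not known exactly. Their poses are not given: they have to be found in the camera images.
- carrier: Loose grey tray, 232 mm (x) by 182 mm (y), about 0.45 kg, on the bench; balances at its handle once full. Origin: centre of its underside; z up. On its -x side (robot side) a row of three pockets at x = -85, y = -58, 0, +58 mm, each 54 mm square, floor 6 mm above the underside, walls 4 mm thick, 8 mm above the floor. On its +x side a closed box 56 mm wide, 51 mm high. Upright arch handle at x = 0.
- handle (a point): Middle of the handle's straight level grip bar, 130 mm above the carrier's underside. The bar runs along the carrier's y, 160 mm long, 16 mm thick (along x), 20 mm high, on a post (16 x 10 mm) at y = -75 and +75 mm; clear space below it. Same axes as the carrier.
- pocket_left (a point): Centre of the floor of the empty pocket at the carrier's +y end (6 mm above the underside). Same axes as the carrier.
- pocket_right (a point): Centre of the floor of the empty pocket at the carrier's -y end (6 mm above the underside). Same axes as the carrier.
- jar_a: Short round white plastic jar with a white screw lid, straight-sided, body and lid both 40 mm across, 60 mm high in all (lid: top 16 mm), about 60 g, standing on the bench. Origin: centre of its underside; z up.
- jar_b: A second jar, just like jar_a, standing on the bench. Origin: centre of its underside; z up.
- jar_c: A third such jar, already standing in the carrier's middle pocket. Origin: centre of its underside; z up.
- bottle: Bystander: white bottle with a white cap, 42 mm across, narrowing to a neck, 100 mm high, standing on the bench near the jars. Origin: centre of its underside; z up.
- charger: Bystander: white round charging station with a black top and thin pins, 92 mm across, 112 mm high with its pins. Origin: centre of its underside.
- screwdriver: Bystander: screwdriver about 150 mm long lying on the bench.
Things that resemble listed ones, but are neither listed nor needed, are in the scene too. What is shaped like the jar_a but green or turquoise is not meant.

How it is judged:
By the outcome, as a careful person would: the job done as asked, in the order asked, and still so for the second after the job is handed in, while the arm keeps its last pose, push and grip.
It also fails if it takes over 72 s, if anything falls off the work surface, if the arm or the gripper's body presses on something with over 40 N, if the wrist force passes 120 N, or if a joint passes its speed limit or range.

## Working session

There is one attempt and no reset: what is moved stays moved. The work goes in short steps, Python scripts to look and compute and a tool call to move; the robot and the scene stay as the last step left them, time stands still between calls to the robot, and variables do not carry over. Pictures are saved under pics/ and viewed, at most 10 in all, crops included, and the job is handed in when it is done.

Besides the shell and the picture viewer there is one more tool, called after "Emit:" as name(argument=value, ...) on one line, values as JSON. jog_arm: Moves the arm, as the interface text tells. Its arguments: {"type":"object","properties":{"turn":{"type":"array"},"translation":{"type":"array"},"grip":{"type":"array"},"force":{"type":"number"}},"required":["turn","translation","grip"]}

```bash
mkdir -p pics
cat > h.py <<'E'
import numpy as np, cv2
from scipy.spatial.transform import Rotation as R
from plant import r, cams, models
def project(cam,P):
    p=cams.camera_params(cam); C=R.from_quat(p["orientation"]) 
    v=C.inv().apply(np.atleast_2d(P)-np.array(p["eye"])); s=np.c_[v[:,0]/-v[:,2],-v[:,1]/-v[:,2]]
    s=s*(1+p["k1"]*(s**2).sum(1,keepdims=True)); return s*[p["fx"],p["fy"]]+[p["cx"],p["cy"]]
def ray(cam,uv,z):
    p=cams.camera_params(cam); C=R.from_quat(p["orientation"])
    d=(np.atleast_2d(np.array(uv,float))-[p["cx"],p["cy"]])/[p["fx"],p["fy"]]; s=d.copy()
    for _ in range(20): s=d/(1+p["k1"]*(s**2).sum(1,keepdims=True))
    v=C.apply(np.c_[s[:,0],-s[:,1],-np.ones(len(s))]); e=np.array(p["eye"])
    return e+v*((z-e[2])/v[:,2:])
def save(cam,name,box=None,k=1):
    im=cams.snapshot(cam)
    c=im if box is None else im[box[1]:box[3],box[0]:box[2]]
    c=cv2.resize(c,None,fx=k,fy=k,interpolation=cv2.INTER_CUBIC); cv2.imwrite(f"pics/{name}.png",c[:,:,::-1]); return im
def rel(pos,rot=None):
    "shift in the tool axes now, of world pos"
    s=r.get_state(); return R.from_quat(s["eef_rot"]).inv().apply(np.array(pos)-s["tool_pos"])
E
python3 - <<'E'
from h import *
np.set_printoptions(precision=3,suppress=True)
for c in("top","side"):
    save(c,c+"0"); p=cams.camera_params(c); print(c,p)
    for n in("jar_a","carrier","handle","pocket_left","pocket_right","bottle","charger","screwdriver"):
        for d in models.place_of(c,n): 
            if d["p"]>.2: print(n,np.array(d["position"]),round(d["p"],2),project(c,d["position"])[0].round())
s=r.get_state(); print(s["clock"],s["tool_pos"],s["eef_rot"],R.from_quat(s["eef_rot"]).as_matrix())
E
```

```text
top {'fx': 399.72675202121394, 'fy': 399.72675202121394, 'cx': 311.80011745738904, 'cy': 205.70037596273346, 'k1': -0.08321343870032932, 'eye': array([0.45 , 0.053, 1.048]), 'orientation': array([-0.039,  0.049,  0.71 , -0.701])}
jar_a [ 0.561 -0.382 -0.   ] 0.87 [468. 211.]
jar_a [0.523 0.198 0.007] 0.81 [251. 228.]
jar_a [ 0.569 -0.245  0.001] 0.69 [418. 209.]
jar_a [ 0.472 -0.361 -0.003] 0.57 [462. 245.]
jar_a [ 0.446 -0.285  0.001] 0.56 [435. 255.]
carrier [0.608 0.188 0.006] 0.82 [255. 196.]
handle [0.61  0.192 0.129] 0.84 [246. 188.]
handle [ 0.571 -0.245  0.001] 0.5 [418. 208.]
pocket_left [0.538 0.261 0.006] 0.66 [227. 223.]
pocket_left [ 0.723 -0.223 -0.001] 0.62 [407. 153.]
pocket_right [0.514 0.145 0.008] 0.75 [271. 231.]
bottle [ 0.464 -0.161 -0.001] 0.61 [388. 249.]
charger [ 0.727 -0.225  0.001] 0.94 [408. 151.]
screwdriver [ 0.55   0.458 -0.001] 0.6 [154. 220.]
side {'fx': 448.74891990020063, 'fy': 448.74891990020063, 'cx': 321.3699149591985, 'cy': 200.92064368808582, 'k1': -0.01552274460195028, 'eye': array([-0.114, -0.774,  0.931]), 'orientation': array([ 0.415, -0.151, -0.305,  0.843])}
jar_a [ 0.452 -0.286 -0.001] 0.89 [368. 314.]
jar_a [ 0.475 -0.36  -0.001] 0.72 [396. 327.]
jar_a [ 0.56  -0.382 -0.002] 0.6 [425. 315.]
jar_a [0.521 0.204 0.007] 0.56 [279. 209.]
jar_a [ 0.569 -0.242 -0.001] 0.52 [387. 282.]
carrier [0.608 0.186 0.002] 0.93 [303. 203.]
handle [0.607 0.191 0.129] 0.71 [301. 171.]
pocket_right [0.513 0.147 0.005] 0.89 [287. 219.]
bottle [ 0.465 -0.161  0.   ] 0.81 [340. 283.]
charger [ 0.722 -0.224  0.001] 0.76 [419. 253.]
screwdriver [0.547 0.459 0.002] 0.55 [244. 174.]
0.9 [0.211 0.588 0.258] [0.172 0.985 0.    0.   ] [[-0.941  0.338  0.   ]
 [ 0.338  0.941  0.   ]
 [-0.     0.    -1.   ]]
```

View pics/top0.png

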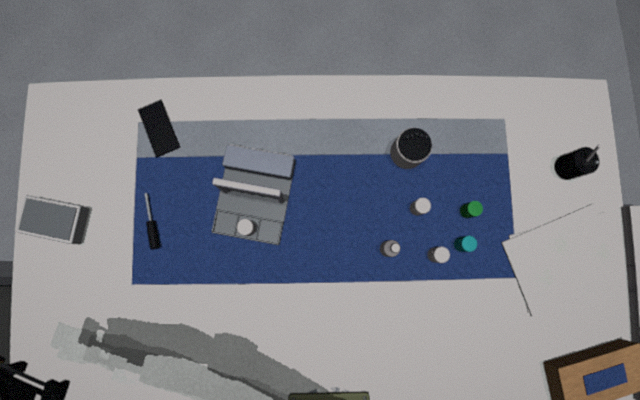

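View pics/side0.png

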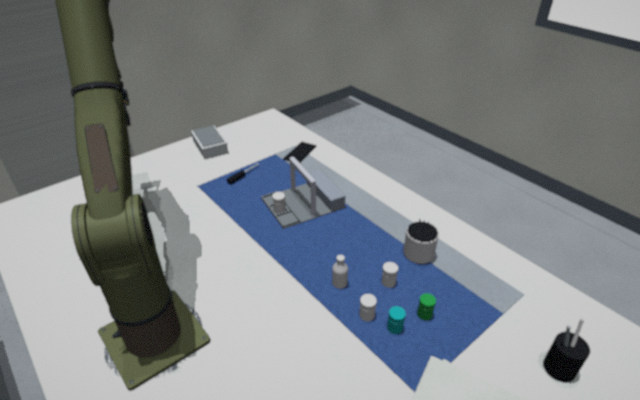

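Run:
```python
import cv2,numpy as np
a=cv2.imread("pics/side0.png")[245:365,310:470]; b=cv2.imread("pics/top0.png")[180:290,370:530]
b=cv2.copyMakeBorder(b,0,10,0,0,cv2.BORDER_CONSTANT)
cv2.imwrite("pics/crop0.png",cv2.resize(np.hstack([a,b]),None,fx=2.5,fy=2.5,interpolation=cv2.INTER_CUBIC))
```

```text
(no output)
```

View pics/crop0.png

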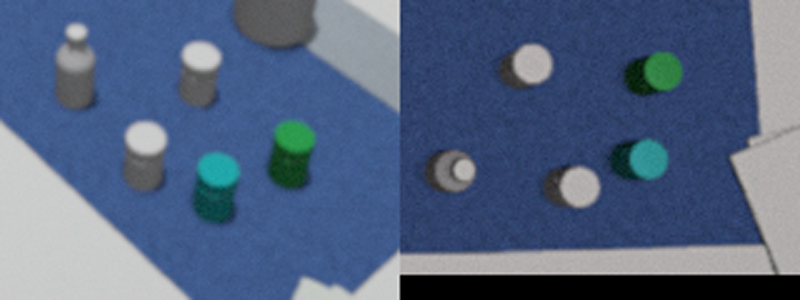

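The top picture shows white lidded jars at (423,206) and (442,255). Things that could be taken for them:
- green jar at (474,209)
- turquoise jar at (469,243)
- bottle at (391,248), with a narrow neck
- jar_c at (246,227), already in the carrier

In the side view the two jars are at (390,270) and (368,305). The crop confirms both are straight-sided, white and lidded. The carrier's handle bar runs from about (214,183) to (285,197) in the top view, so the carrier is turned about -11°.

```bash
cat > fit.py <<'E'
from h import *
from scipy.optimize import minimize
np.set_printoptions(precision=4,suppress=True)
def boxp(x0,x1,y0,y1,z0,z1): return np.array([[x,y,z] for x in(x0,x1) for y in(y0,y1) for z in(z0,z1)])
B=[boxp(-.116,.116,-.091,.091,0,.006),boxp(-.116,-.054,-.091,.091,0,.014),boxp(.06,.116,-.091,.091,0,.051),boxp(-.008,.008,-.08,.08,.12,.14),
   boxp(-.008,.008,-.08,-.07,0,.13),boxp(-.008,.008,.07,.08,0,.13)]
t=np.linspace(0,6.28,24); J=np.vstack([np.c_[-.085+.02*np.cos(t),.02*np.sin(t),0*t+z] for z in(.006,.066)])
def render(c,p,S=4):
    Rz=R.from_euler("z",p[2]).as_matrix(); m=np.zeros((400*S,640*S),np.uint8)
    for b in B+[J]:
        uv=project(c,b@Rz.T+[p[0],p[1],0]); cv2.fillConvexPoly(m,cv2.convexHull(((uv+.5)*S).astype(np.int32)),1)
    return cv2.resize(m.astype(np.float32),(640,400),interpolation=cv2.INTER_AREA)
M={}
for c in("top","side"):
    cams.snapshot(c); m=models.masks_of(c,"carrier")[0]["pixels"].astype(np.float32)
    for d in models.masks_of(c,"jar_a"):
        ys,xs=np.nonzero(d["pixels"])
        u=project(c,[.522,.2,.04])[0]
        if abs(xs.mean()-u[0])<12 and abs(ys.mean()-u[1])<12: m=np.maximum(m,d["pixels"])
    M[c]=m
def cost(q,cs=("top","side")):
    p=q*np.array([.01,.01,.05])+[.607,.187,-.2]
    return sum(np.minimum(render(c,p),M[c]).sum()/-np.maximum(render(c,p),M[c]).sum() for c in cs)
for cs in(("top",),("side",),("top","side")):
    o=minimize(cost,[0,0,0],args=(cs,),method="Nelder-Mead",options=dict(initial_simplex=[[0,0,0],[1,0,0],[0,1,0],[0,0,1]]))
    print(cs,o.x*[.01,.01,.05]+[.607,.187,-.2],o.fun)
E
python3 fit.py
python3 - <<'E'
from h import *
np.set_printoptions(precision=3,suppress=True)
for P in([.42,.35,.3],[.52,.1,.3],[.449,-.2855,.25]): print(rel(P))
E
```

```text
('top',) [ 0.6101  0.1914 -0.1944] -0.9645794034004211
('side',) [ 0.6085  0.1897 -0.2054] -0.9517961144447327
[-0.277 -0.154 -0.042]
[-0.456 -0.355 -0.042]
[-0.519 -0.742  0.008]Traceback (most recent call last):
  File "fit.py", line 25, in <module>
    o=minimize(cost,[0,0,0],args=(cs,),method="Nelder-Mead",options=dict(initial_simplex=[[0,0,0],[1,0,0],[0,1,0],[0,0,1]]))
    res = _minimize_neldermead(fun, x0, args, callback, bounds=bounds,
                               **options)
    fxr = func(xr)
    fx = function(np.copy(x), *(wrapper_args + args))
  File "fit.py", line 23, in cost
    return sum(np.minimum(render(c,p),M[c]).sum()/-np.maximum(render(c,p),M[c]).sum() for c in cs)
  File "fit.py", line 23, in <genexpr>
    return sum(np.minimum(render(c,p),M[c]).sum()/-np.maximum(render(c,p),M[c]).sum() for c in cs)
                          ~~~~~~^^^^^
  File "fit.py", line 11, in render
    uv=project(c,b@Rz.T+[p[0],p[1],0]); cv2.fillConvexPoly(m,cv2.convexHull(((uv+.5)*S).astype(np.int32)),1)
  File "h.py", line 5, in project
    p=cams.camera_params(cam); C=R.from_quat(p["orientation"])
ValueError: time passes only in moves, steps and waits
```

White jar (442,255) goes to the left pocket and (423,206) to the right. I'm moving above the first one by going round the base.

Emit:
jog_arm(turn=[[0,0,0.05],[0,0,0.1],[0,0,0.15],[0,0,0.2],[0,0,0.25],[0,0,0.29],[0,0,0.29],[0,0,0.29],[0,0,0.29],[0,0,0.29],[0,0,0.29],[0,0,0.29],[0,0,0.29],[0,0,0.29],[0,0,0.29],[0,0,0.29],[0,0,0.29],[0,0,0.29],[0,0,0.29],[0,0,0.29]], translation=[[-0.046,-0.026,-0.02],[-0.092,-0.051,-0.042],[-0.139,-0.077,-0.042],[-0.185,-0.103,-0.042],[-0.231,-0.128,-0.042],[-0.277,-0.154,-0.042],[-0.313,-0.194,-0.042],[-0.349,-0.234,-0.042],[-0.384,-0.275,-0.042],[-0.42,-0.315,-0.042],[-0.456,-0.355,-0.042],[-0.465,-0.41,-0.035],[-0.474,-0.466,-0.028],[-0.483,-0.521,-0.02],[-0.492,-0.576,-0.013],[-0.501,-0.631,-0.005],[-0.51,-0.687,0.002],[-0.519,-0.742,0.008],[-0.519,-0.742,0.008],[-0.519,-0.742,0.008]], grip=[0.2,0.2,0.2,0.2,0.2,0.2,0.2,0.2,0.2,0.2,0.2,0.2,0.2,0.2,0.2,0.2,0.2,0.2,0.2,0.2])

```text
clock: 3.7
tool_pos: [0.4492, -0.2848, 0.2497]
eef_rot: [0.312, 0.95, 0.001, 0.0]
contact_force: [-0.0, 0.4, 0.5]
opening: 0.803
finger_force: 0.0
```

Run:
```python
from h import *
np.set_printoptions(precision=4,suppress=True)
s=r.get_state(); print(s["clock"],s["tool_pos"],R.from_quat(s["eef_rot"]).as_matrix(),s["q"],s["opening"])
print(rel([.449,-.2855,.045]))
```

```text
3.7 [ 0.4492 -0.2848  0.2497] [[-0.8053  0.5928  0.0004]
 [ 0.5928  0.8053  0.001 ]
 [ 0.0003  0.001  -1.    ]] [ 0.5861  0.5782 -0.1716  1.8562  0.1406  0.7189  1.272 ] 0.8034388799314532
[-0.0003 -0.0009  0.2047]
```

Emit:
jog_arm(turn=[[0,0,0],[0,0,0],[0,0,0],[0,0,0],[0,0,0],[0,0,0],[0,0,0],[0,0,0],[0,0,0],[0,0,0],[0,0,0],[0,0,0],[0,0,0]], translation=[[0,0,0.05],[0,0,0.1],[0,0,0.145],[0,0,0.175],[0,0,0.195],[0,0,0.205],[0,0,0.205],[0,0,0.205],[0,0,0.205],[0,0,0.205],[0,0,0.205],[0,0,0.205],[0,0,0.205]], grip=[0.2,0.2,0.2,0.2,0.2,0.2,0.2,0.65,0.65,0.65,0.65,0.65,0.65], force=15)

```text
clock: 5.32
tool_pos: [0.449, -0.2859, 0.0451]
eef_rot: [0.312, 0.95, -0.0, 0.0]
contact_force: [-1.2, -0.3, 6.7]
opening: 0.45
finger_force: 15.0
```

Run:
```python
from h import *
np.set_printoptions(precision=4,suppress=True)
s=r.get_state(); print(s["clock"],s["tool_pos"],s["opening"]*88,s["finger_force"])
for P in([.449,-.2855,.24],[.50,-.05,.24],[.5347,.2675,.24],[.5347,.2675,.052]): print(rel(P))
```

```text
5.325 [ 0.449  -0.2859  0.0451] 39.56585142948959 14.978230290580541
[ 0.0001  0.0003 -0.1949]
[ 0.0987  0.2201 -0.195 ]
[ 0.2591  0.4963 -0.1951]
[ 0.2593  0.4963 -0.0071]
```

Emit:
jog_arm(turn=[[0,0,0],[0,0,0],[0,0,0],[0,0,0],[0,0,0],[0,0,0],[0,0,0],[0,0,0],[0,0,0],[0,0,0],[0,0,0],[0,0,0],[0,0,0],[0,0,0],[0,0,0],[0,0,0],[0,0,0],[0,0,0],[0,0,0],[0,0,0]], translation=[[0,0,-0.02],[0,0,-0.06],[0,0,-0.11],[0,0,-0.155],[0.01,0.022,-0.185],[0.026,0.058,-0.195],[0.044,0.098,-0.195],[0.062,0.138,-0.195],[0.08,0.179,-0.195],[0.099,0.22,-0.195],[0.122,0.26,-0.195],[0.145,0.3,-0.195],[0.168,0.34,-0.195],[0.191,0.38,-0.195],[0.214,0.42,-0.195],[0.236,0.457,-0.195],[0.251,0.483,-0.195],[0.259,0.496,-0.195],[0.259,0.496,-0.195],[0.259,0.496,-0.195]], grip=[0.65,0.65,0.65,0.65,0.65,0.65,0.65,0.65,0.65,0.65,0.65,0.65,0.65,0.65,0.65,0.65,0.65,0.65,0.65,0.65])

```text
clock: 7.82
tool_pos: [0.5346, 0.2653, 0.2396]
eef_rot: [0.313, 0.95, -0.001, 0.0]
contact_force: [1.3, -0.8, -0.8]
opening: 0.448
finger_force: 15.0
```

Run:
```python
from h import *
np.set_printoptions(precision=4,suppress=True)
s=r.get_state(); print(s["clock"],s["tool_pos"],s["opening"]*88,s["contact_force"])
print(rel([.5347,.2675,.052])); save("side","side1",(200,100,400,250),3)
```

```text
7.825 [0.5346 0.2653 0.2396] 39.42798343694049 [ 1.2756 -0.8435 -0.8024]
[0.0014 0.0021 0.1876]
```

View pics/side1.png

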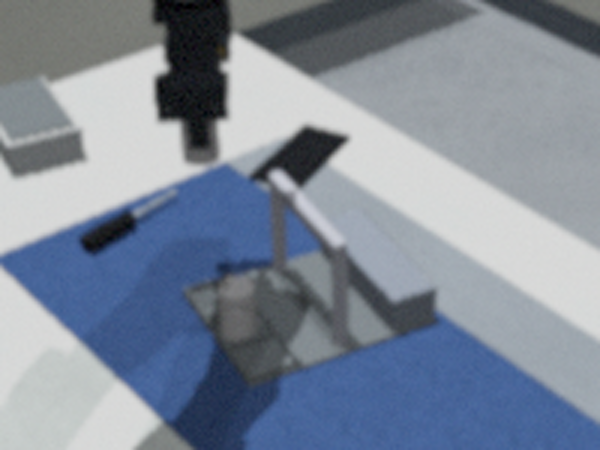

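The held jar at crop (200,145) hangs upright over the left pocket, so I'm lowering it.

Emit:
jog_arm(turn=[[0,0,0],[0,0,0],[0,0,0],[0,0,0],[0,0,0],[0,0,0],[0,0,0],[0,0,0],[0,0,0],[0,0,0],[0,0,0],[0,0,0]], translation=[[0,0,0.02],[0,0,0.055],[0,0,0.09],[0,0,0.12],[0,0,0.145],[0,0,0.16],[0,0,0.17],[0,0,0.178],[0,0,0.184],[0,0,0.187],[0,0,0.187],[0,0,0.187]], grip=[0.65,0.65,0.65,0.65,0.65,0.65,0.65,0.65,0.65,0.65,0.65,0.65])

```text
clock: 9.38
tool_pos: [0.5347, 0.2676, 0.053]
eef_rot: [0.312, 0.95, 0.0, 0.0]
contact_force: [1.0, -0.3, 0.2]
opening: 0.447
finger_force: 15.0
```

Run:
```python
from h import *
np.set_printoptions(precision=4,suppress=True)
s=r.get_state(); print(s["clock"],s["tool_pos"],s["opening"]*88,s["contact_force"])
print(rel([.5347,.2675,.052])); a=save("side","side2",(240,140,360,230),3.3);b=cams.snapshot("top")[165:255,195:315]
b=cv2.resize(b,None,fx=3.3,fy=3.3,interpolation=cv2.INTER_CUBIC)[:,:,::-1]
cv2.imwrite("pics/both2.png",np.hstack([cv2.imread("pics/side2.png"),b]))
```

```text
9.375 [0.5347 0.2676 0.053 ] 39.33974570284684 [ 1.0486 -0.2662  0.2246]
[-0.     -0.0001  0.001 ]
```

View pics/both2.png

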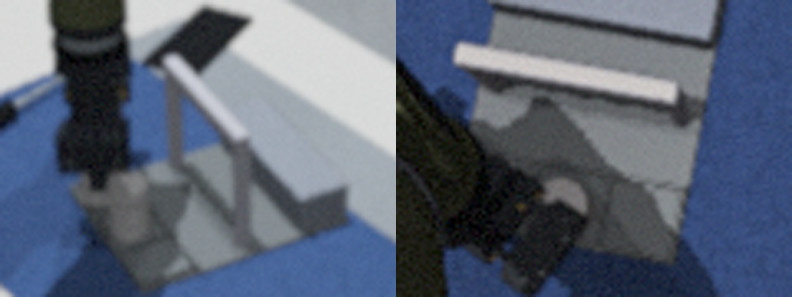

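The held jar at crop (90,195) sits behind jar_c (130,205) inside the left pocket, with no contact force. I'll set it down, open narrowly and go up.

Emit:
jog_arm(turn=[[0,0,0],[0,0,0],[0,0,0],[0,0,0],[0,0,0],[0,0,0],[0,0,0],[0,0,0],[0,0,0],[0,0,0],[0,0,0],[0,0,0]], translation=[[0,0,0.001],[0,0,0.0015],[0,0,0.0015],[0,0,0.0015],[0,0,0.0015],[0,0,0.0015],[0,0,-0.01],[0,0,-0.03],[0,0,-0.06],[0,0,-0.11],[0,0,-0.16],[0,0,-0.19]], grip=[0.65,0.65,0.46,0.46,0.46,0.46,0.46,0.46,0.46,0.46,0.3,0.2])

```text
clock: 10.98
tool_pos: [0.5353, 0.2678, 0.2472]
eef_rot: [0.312, 0.95, 0.002, 0.002]
contact_force: [-0.7, -0.2, -1.2]
opening: 0.747
finger_force: 0.0
```

Run:
```python
from h import *
np.set_printoptions(precision=4,suppress=True)
s=r.get_state(); print(s["clock"],s["tool_pos"],s["opening"]*88,s["contact_force"],s["q"])
for P in([.52,0.02,.24],[.5695,-.2435,.24]): print(rel(P))
a=save("side","side3",(240,140,360,230),3.3)
print([ (np.array(d["position"]),d["p"]) for d in models.place_of("side","jar_a")])
```

```text
10.975 [0.5353 0.2678 0.2472] 65.70035295401382 [-0.7481 -0.2044 -1.156 ] [-0.4927  0.6602 -0.0837  1.6687  0.071   0.8105  0.3283]
[-0.1347 -0.2087  0.0064]
[-0.3308 -0.3914  0.006 ]
[(array([ 0.4748, -0.3606, -0.001 ]), 0.83), (array([ 0.5591, -0.3793,  0.0008]), 0.64), (array([ 0.5658, -0.2438,  0.0001]), 0.59), (array([0.5218, 0.2001, 0.0053]), 0.57), (array([0.5356, 0.2718, 0.0063]), 0.46)]
```

View pics/side3.png

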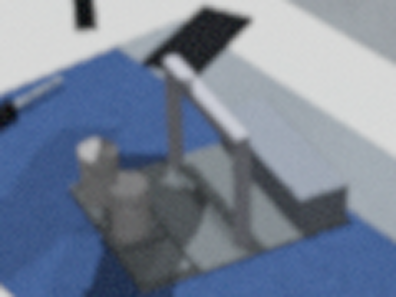

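The first jar stands upright in the left pocket, crop (95,165). Next is the second jar.

Emit:
jog_arm(turn=[[0,0,-0.08],[0,0,-0.17],[0,0,-0.26],[0,0,-0.35],[0,0,-0.44],[0,0,-0.53],[0,0,-0.62],[0,0,-0.71],[0,0,-0.8],[0,0,-0.873],[0,0,-0.873],[0,0,-0.873],[0,0,-0.873],[0,0,-0.873]], translation=[[-0.02,-0.03,0],[-0.047,-0.073,0],[-0.076,-0.118,0],[-0.105,-0.163,0],[-0.135,-0.209,0],[-0.17,-0.242,0],[-0.206,-0.275,0],[-0.242,-0.308,0],[-0.278,-0.342,0],[-0.306,-0.368,0],[-0.325,-0.386,0],[-0.331,-0.391,0],[-0.331,-0.391,0],[-0.331,-0.391,0]], grip=[0.2,0.2,0.2,0.2,0.2,0.2,0.2,0.2,0.2,0.2,0.2,0.2,0.2,0.2])

```text
clock: 12.82
tool_pos: [0.5692, -0.2417, 0.2428]
eef_rot: [-0.12, 0.993, 0.001, -0.0]
contact_force: [0.8, 0.0, 0.1]
opening: 0.8
finger_force: 0.0
```

Run:
```python
from h import *
np.set_printoptions(precision=4,suppress=True)
s=r.get_state(); print(s["clock"],s["tool_pos"],R.from_quat(s["eef_rot"]).as_matrix(),s["q"],s["opening"])
print(rel([.5685,-.2435,.045]))
```

```text
12.825 [ 0.5692 -0.2417  0.2428] [[-0.9712 -0.2384 -0.0002]
 [-0.2384  0.9712  0.0011]
 [-0.0001  0.0012 -1.    ]] [ 0.5531  0.7178 -0.4085  1.5953  0.3387  0.9     1.8337] 0.7999794044493185
[ 0.0011 -0.0019  0.1978]
```

Emit:
jog_arm(turn=[[0,0,0],[0,0,0],[0,0,0],[0,0,0],[0,0,0],[0,0,0],[0,0,0],[0,0,0],[0,0,0],[0,0,0],[0,0,0],[0,0,0],[0,0,0]], translation=[[0,0,0.05],[0,0,0.1],[0,0,0.14],[0,0,0.17],[0,0,0.19],[0,0,0.197],[0,0,0.197],[0,0,0.197],[0,0,0.197],[0,0,0.197],[0,0,0.197],[0,0,0.197],[0,0,0.197]], grip=[0.2,0.2,0.2,0.2,0.2,0.2,0.2,0.65,0.65,0.65,0.65,0.65,0.65], force=15)

```text
clock: 14.45
tool_pos: [0.5694, -0.2439, 0.0461]
eef_rot: [-0.119, 0.993, -0.0, 0.0]
contact_force: [-0.5, -0.7, 5.2]
opening: 0.448
finger_force: 15.0
```

Run:
```python
from h import *
np.set_printoptions(precision=4,suppress=True)
s=r.get_state(); print(s["clock"],s["tool_pos"],s["opening"]*88,s["finger_force"],s["contact_force"])
for P in([.52,-.05,.24],[.5105,.1477,.24],[.5105,.1477,.052]): print(rel(P))
```

```text
14.45 [ 0.5694 -0.2439  0.0461] 39.46071073082483 15.004286604817025 [-0.5207 -0.6626  5.2109]
[ 0.0022  0.1999 -0.194 ]
[-0.0352  0.3943 -0.194 ]
[-0.0351  0.3944 -0.006 ]
```

Emit:
jog_arm(turn=[[0,0,0],[0,0,0],[0,0,0],[0,0,0],[0,0,0],[0,0,0],[0,0,0],[0,0,0],[0,0,0],[0,0,0],[0,0,0],[0,0,0],[0,0,0],[0,0,0],[0,0,0],[0,0,0],[0,0,0],[0,0,0]], translation=[[0,0,-0.02],[0,0,-0.06],[0,0,-0.11],[0,0,-0.155],[-0.001,0.02,-0.185],[-0.005,0.055,-0.194],[-0.009,0.1,-0.194],[-0.013,0.145,-0.194],[-0.017,0.19,-0.194],[-0.021,0.235,-0.194],[-0.025,0.28,-0.194],[-0.029,0.32,-0.194],[-0.032,0.355,-0.194],[-0.034,0.38,-0.194],[-0.035,0.394,-0.194],[-0.035,0.394,-0.194],[-0.035,0.394,-0.194],[-0.035,0.394,-0.194]], grip=[0.65,0.65,0.65,0.65,0.65,0.65,0.65,0.65,0.65,0.65,0.65,0.65,0.65,0.65,0.65,0.65,0.65,0.65])

```text
clock: 16.7
tool_pos: [0.5105, 0.146, 0.2397]
eef_rot: [-0.118, 0.993, -0.0, -0.0]
contact_force: [-0.0, -0.0, -0.2]
opening: 0.448
finger_force: 15.0
```

Run:
```python
from h import *
np.set_printoptions(precision=4,suppress=True)
s=r.get_state(); print(s["clock"],s["tool_pos"],s["opening"]*88,s["finger_force"],s["contact_force"],s["q"])
print(rel([.5105,.1477,.053]))
```

```text
16.7 [0.5105 0.146  0.2397] 39.38115160832603 15.032756622531451 [-0.0093 -0.0218 -0.233 ] [-0.1407  0.6065 -0.3638  1.8636  0.3109  0.7275  1.1273]
[-0.0005  0.0018  0.1867]
```

Emit:
jog_arm(turn=[[0,0,0],[0,0,0],[0,0,0],[0,0,0],[0,0,0],[0,0,0],[0,0,0],[0,0,0],[0,0,0],[0,0,0],[0,0,0],[0,0,0]], translation=[[0,0,0.02],[0,0,0.055],[0,0,0.09],[0,0,0.12],[0,0,0.145],[0,0,0.16],[0,0,0.17],[0,0,0.178],[0,0,0.183],[0,0,0.186],[0,0,0.186],[0,0,0.186]], grip=[0.65,0.65,0.65,0.65,0.65,0.65,0.65,0.65,0.65,0.65,0.65,0.65])

```text
clock: 18.2
tool_pos: [0.5104, 0.1476, 0.054]
eef_rot: [-0.119, 0.993, 0.0, 0.0]
contact_force: [0.5, -0.7, -1.2]
opening: 0.45
finger_force: 15.0
```

Run:
```python
from h import *
np.set_printoptions(precision=4,suppress=True)
s=r.get_state(); print(s["clock"],s["tool_pos"],s["opening"]*88,s["contact_force"])
save("side","side4",(240,140,360,230),3.3);b=cams.snapshot("top")[165:255,195:315]
b=cv2.resize(b,None,fx=3.3,fy=3.3,interpolation=cv2.INTER_CUBIC)[:,:,::-1]
cv2.imwrite("pics/both4.png",np.hstack([cv2.imread("pics/side4.png"),b]))
```

```text
18.2 [0.5104 0.1476 0.054 ] 39.59823604521744 [ 0.5188 -0.7304 -1.159 ]
```

View pics/both4.png

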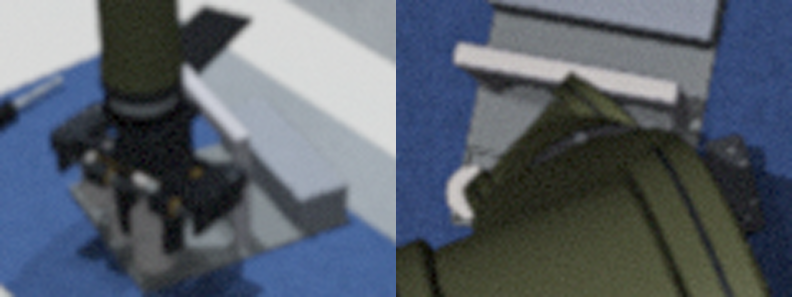

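The jar is in the right pocket with no notable contact force, and the gripper body is just clear of the post. I'll set it down and release.

Emit:
jog_arm(turn=[[0,0,0],[0,0,0],[0,0,0],[0,0,0],[0,0,0],[0,0,0],[0,0,0],[0,0,0],[0,0,0],[0,0,0],[0,0,0],[0,0,0],[0,0,0]], translation=[[0,0,0.001],[0,0,0.0015],[0,0,0.0015],[0,0,0.0015],[0,0,0.0015],[0,0,0.0015],[0,0,-0.01],[0,0,-0.03],[0,0,-0.06],[0,0,-0.11],[0,0,-0.16],[0,0,-0.2],[0,0,-0.2]], grip=[0.65,0.65,0.46,0.46,0.46,0.46,0.46,0.46,0.46,0.46,0.46,0.4,0.4])

```text
clock: 19.92
tool_pos: [0.5118, 0.1483, 0.2574]
eef_rot: [-0.119, 0.993, 0.001, 0.004]
contact_force: [1.4, 1.1, -0.7]
opening: 0.601
finger_force: 0.0
```

Run:
```python
from h import *
np.set_printoptions(precision=4,suppress=True)
s=r.get_state(); print(s["clock"],s["tool_pos"],R.from_quat(s["eef_rot"]).as_matrix()[:,:2],s["opening"]*88,s["contact_force"],s["q"])
for P in([.609,.1905,.25],[.3,-.3,.3]): print(rel(P))
a=save("side","side5",(240,140,360,230),3.3)
for n in("handle","jar_a"):print([ (np.array(d["position"]),round(d["p"],2)) for d in models.place_of("side",n)])
```

```text
19.925 [0.5118 0.1483 0.2574] [[-0.9718 -0.2357]
 [-0.2357  0.9718]
 [-0.0075  0.001 ]] 52.927866136107205 [ 1.4493  1.0821 -0.7433] [-0.126   0.5837 -0.39    1.8442  0.3082  0.7654  1.1283]
[-0.1043  0.0181  0.0082]
[ 0.3112 -0.3857 -0.0453]
[(array([0.6109, 0.1881, 0.1324]), 0.73), (array([0.5158, 0.1508, 0.0016]), 0.22)]
[(array([ 0.4738, -0.3598,  0.0005]), 0.95), (array([ 0.5596, -0.3807, -0.0016]), 0.87), (array([0.5108, 0.1503, 0.0028]), 0.69), (array([0.5392, 0.2664, 0.0063]), 0.64), (array([0.519 , 0.2022, 0.0061]), 0.48)]
```

View pics/side5.png

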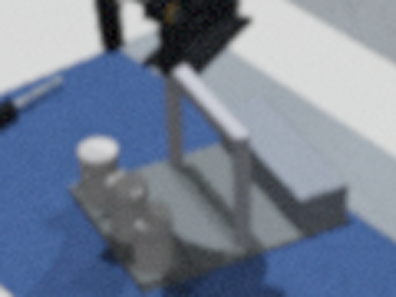

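All three jars stand upright in the row, at crop (98,165), (127,200) and (155,238). Next I go over the handle with the closing line across the bar.

Emit:
jog_arm(turn=[[0,0,0.15],[0,0,0.32],[0,0,0.49],[0,0,0.66],[0,0,0.83],[0,0,1.0],[0,0,1.17],[0,0,1.34],[0,0,1.51],[0,0,1.68],[0,0,1.85],[0,0,1.96],[0,0,2.009],[0,0,2.009],[0,0,2.009],[0,0,2.009]], translation=[[-0.01,0.002,0],[-0.02,0.004,0],[-0.03,0.006,0],[-0.04,0.008,0],[-0.05,0.009,0],[-0.06,0.011,0],[-0.07,0.013,0],[-0.08,0.014,0],[-0.09,0.016,0],[-0.1,0.018,0],[-0.106,0.0185,0],[-0.106,0.0185,0],[-0.106,0.0185,0],[-0.106,0.0185,0],[-0.106,0.0185,0],[-0.106,0.0185,0]], grip=[0.4,0.4,0.4,0.4,0.4,0.4,0.4,0.4,0.4,0.4,0.4,0.4,0.4,0.4,0.4,0.4])

```text
clock: 22.08
tool_pos: [0.6087, 0.1903, 0.2534]
eef_rot: [0.774, 0.633, -0.0, -0.0]
contact_force: [0.2, -0.1, 0.0]
opening: 0.601
finger_force: 0.0
```

Run:
```python
from h import *
np.set_printoptions(precision=4,suppress=True)
s=r.get_state(); M=R.from_quat(s["eef_rot"]).as_matrix();print(s["clock"],s["tool_pos"],M,np.degrees(np.arctan2(M[1,1],M[0,1])),s["opening"]*88,s["q"])
print(rel([.609,.190,.129]))
```

```text
22.075 [0.6087 0.1903 0.2534] [[ 0.1982  0.9802 -0.0006]
 [ 0.9802 -0.1982 -0.0002]
 [-0.0003 -0.0006 -1.    ]] -11.434544696767148 52.84547883155808 [-0.4899  0.719   0.2137  1.5413 -0.1791  0.9012 -0.4157]
[-0.0002  0.0005  0.1244]
```

Emit:
jog_arm(turn=[[0,0,0],[0,0,0],[0,0,0],[0,0,0],[0,0,0],[0,0,0],[0,0,0],[0,0,0],[0,0,0],[0,0,0],[0,0,0],[0,0,0],[0,0,0],[0,0,0],[0,0,0]], translation=[[0,0,0.03],[0,0,0.065],[0,0,0.095],[0,0,0.115],[0,0,0.124],[0,0,0.124],[0,0,0.124],[0,0,0.124],[0,0,0.124],[0,0,0.124],[0,0,0.124],[0,0,0.124],[0,0,0.124],[0,0,0.124],[0,0,0.124]], grip=[0.4,0.4,0.4,0.4,0.4,0.4,0.5,0.6,0.7,0.75,0.8,0.85,0.92,0.92,0.92], force=50)

```text
clock: 23.95
tool_pos: [0.6094, 0.1903, 0.1299]
eef_rot: [0.774, 0.633, 0.0, 0.0]
contact_force: [3.9, -0.4, -0.8]
opening: 0.172
finger_force: 50.0
```

Run:
```python
from h import *
np.set_printoptions(precision=4,suppress=True)
s=r.get_state(); print(s["clock"],s["tool_pos"],s["opening"]*88,s["finger_force"],s["contact_force"],s["moment"])
```

```text
23.95 [0.6094 0.1903 0.1299] 15.16160741226476 49.997967816889286 [ 3.8759 -0.3639 -0.7822] [-0.2039 -0.6638  0.0425]
```

Emit:
jog_arm(turn=[[0,0,0],[0,0,0],[0,0,0],[0,0,0],[0,0,0],[0,0,0],[0,0,0],[0,0,0],[0,0,0],[0,0,0],[0,0,0],[0,0,0],[0,0,0],[0,0,0],[0,0,0],[0,0,0],[0,0,0],[0,0,0],[0,0,0],[0,0,0]], translation=[[0,0,-0.001],[0,0,-0.003],[0,0,-0.006],[0,0,-0.01],[0,0,-0.016],[0,0,-0.023],[0,0,-0.031],[0,0,-0.04],[0,0,-0.05],[0,0,-0.06],[0,0,-0.069],[0,0,-0.078],[0,0,-0.086],[0,0,-0.092],[0,0,-0.097],[0,0,-0.1],[0,0,-0.102],[0,0,-0.103],[0,0,-0.103],[0,0,-0.103]], grip=[0.92,0.92,0.92,0.92,0.92,0.92,0.92,0.92,0.92,0.92,0.92,0.92,0.92,0.92,0.92,0.92,0.92,0.92,0.92,0.92])

```text
clock: 26.45
tool_pos: [0.6087, 0.1904, 0.2326]
eef_rot: [0.774, 0.633, -0.0, -0.0]
contact_force: [-0.2, -0.0, -6.0]
opening: 0.17
finger_force: 50.0
```

Run:
```python
from h import *
np.set_printoptions(precision=4,suppress=True)
s=r.get_state(); print(s["clock"],s["tool_pos"],s["opening"]*88,s["finger_force"],s["contact_force"],s["moment"])
a=save("side","side6",(200,80,400,230),3)
for n in("jar_a","carrier","bottle","charger"):print(n,[ (np.array(d["position"]),round(d["p"],2)) for d in models.place_of("side",n)])
```

```text
26.45 [0.6087 0.1904 0.2326] 14.942200127440643 50.00054217875004 [-0.1884 -0.0324 -5.9616] [-0.1082  0.0253  0.0112]
jar_a [(array([ 0.5608, -0.3802,  0.0011]), 0.86), (array([0.5063, 0.1496, 0.1099]), 0.8), (array([ 0.4723, -0.3596,  0.0015]), 0.78), (array([0.5378, 0.2697, 0.1091]), 0.68), (array([0.518 , 0.205 , 0.1077]), 0.54)]
carrier [(array([0.6045, 0.1877, 0.1056]), 0.7)]
bottle [(array([ 0.4674, -0.1593,  0.0022]), 0.71)]
charger [(array([ 0.7206, -0.2243, -0.0028]), 0.79)]
```

View pics/side6.png

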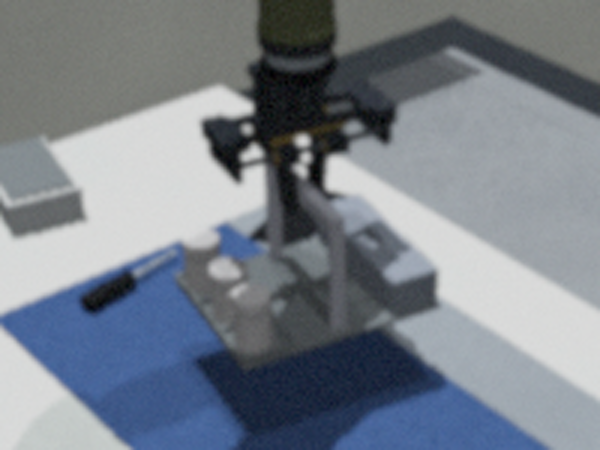

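The loaded carrier hangs level with all three jars upright (pocket heights 0.108 to 0.110 m). I'll hold for a moment, check, and hand in.

Emit:
jog_arm(turn=[[0,0,0],[0,0,0],[0,0,0],[0,0,0],[0,0,0],[0,0,0],[0,0,0],[0,0,0]], translation=[[0,0,0],[0,0,0],[0,0,0],[0,0,0],[0,0,0],[0,0,0],[0,0,0],[0,0,0]], grip=[0.92,0.92,0.92,0.92,0.92,0.92,0.92,0.92])

```text
clock: 27.7
tool_pos: [0.6088, 0.1905, 0.2327]
eef_rot: [0.774, 0.633, 0.0, -0.0]
contact_force: [-0.4, 0.4, -6.0]
opening: 0.173
finger_force: 50.0
```

Run:
```python
from h import *
np.set_printoptions(precision=4,suppress=True)
cams.snapshot("side"); z=[(np.array(d["position"]),round(d["p"],2)) for d in models.place_of("side","jar_a")]+[(np.array(d["position"]),round(d["p"],2)) for d in models.place_of("side","carrier")]
s=r.get_state(); print(z,s["tool_pos"],s["contact_force"],s["moment"],abs(s["qd"]).max())
if s["tool_pos"][2]>.225 and s["contact_force"][2]<-4: print(r.finish_job())
```

```text
[(array([ 0.4723, -0.3593, -0.001 ]), 0.82), (array([0.5365, 0.2673, 0.107 ]), 0.53), (array([0.5082, 0.1465, 0.1059]), 0.53), (array([0.5194, 0.2073, 0.1068]), 0.47), (array([0.6071, 0.1875, 0.1061]), 0.83)] [0.6088 0.1905 0.2327] [ 0.0561  0.0921 -5.958 ] [-0.079   0.0155  0.005 ] 0.0011969064511856533
the job is handed in; nothing more can be done
None
```

I filled both empty pockets with the two white jars, lifted the loaded carrier by its handle about 10 cm clear of the bench, and handed the job in at about 28 s with it held level and still.

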